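Swing the thread guide over to the loaded cone and pin it again

ROBOT

A 6-joint arm with a two-finger parallel gripper is mounted at the origin on the work surface. World frame = base frame: x ahead of the robot, y to its left, z up, the work surface at z = 0. Lengths are in m, angles in rad, forces in N, time in s.
With the tool pointing down it reaches from about 0.275 to 0.75 m from the base axis. Payload 10.2 kg.
Tool frame: the origin (TCP) lies between the finger pads; the fingertips stand 11 mm ahead of it and the grasp point (between the pads) lies 8 mm behind it; z points along the fingers, y is the line along which they close (so a half turn about z gives the same grasp; the last joint's range is limited). The gripper opens to 85 mm and grips with 20 to 120 N. Pads are 22 mm wide; open, the fingers measure 114 mm over their backs; the gripper's body (76 mm by 85 mm) begins 54 mm behind the grasp point. The pads swing forward as they close: fully open they stand 13 mm farther back than shut.
Start: joints at [-1.389, 0.313, 1.498, -0, 1.331, -0.223], TCP at [0.207, -0.483, 0.242] pointing down, gripper open.
Joint ranges: [-2.94, 2.94], [-0.97, 2.17], [0.19, 2.56], [-1.23, 4.37], [0.02, 3.11], [-2.88, 2.88]. Speed limits (rad/s): [2.39, 2.39, 3.01, 3.14, 3.14, 3.14].

INTERFACE

Orientations are given as [roll, pitch, yaw] about the fixed x, y, z axes, in that order (R = Rz(yaw) Ry(pitch) Rx(roll)).
In Python, from station import monitor, eyes, job, look_for, regions_of gives the robot as it stands.
- The arm moves only by the tool play_rows, never from a script. Its argument "steps" is a list of rows, each an object with "travel": the shift along the tool's x, y, z in m, a list of three; "yaw": the turn about the tool's z in degrees. A call has 1 to 8 rows; each row shifts and turns the commanded pose from where the row before left it, along the tool's axes as they then stand; what a row does not reach is not made up. A row lasts 1/12 s, in which the tool goes at most 41.7 mm and 7.16 degrees, less where a joint would pass 70% of its speed; a pose out of reach is approached as far as the arm can. A call is refused whole if a number of a shift passes 0.0417 or a number of a turn 7.16, either way. A call with a gripper value outside its range is refused whole. "fingers" is the opening, from 0 (shut) to 1 (fully open), set as the call begins (left out, the last holds). The fingers move at their own pace and stop on an object; the grip force is fixed at half the most. Time passes only in rows, so rows that do not move let the fingers close. It gives the time, the measured TCP pose, the force, the opening and the grip force at its end, in the units of the state.
- monitor.read_state(): the state, without advancing time (a new reading comes with each control period).
- eyes.grab_frame(name): name is "scene" or "top" or "wrist"; returns (picture, depth): 480x640x3 uint8, red, green, blue; 480x640 float32, m along the optical axis (not along the pixel's ray), 0 where there is no reading.
- eyes.camera_info(name): a dict with "mtx" (3x3 intrinsics, pixels), "rvec" (rotation vector, rad) and "tvec" (3), from world to camera coordinates, as OpenCV has them; the wrist camera has in their place "hand_eye" (4x4, takes a point from camera to tool coordinates, whose origin is the TCP and whose axes are the flange's). Camera axes: x right, y down, z forward; pixel columns grow to the right and rows downward; lengths in m; the calibration is good to about 2 mm. A picture is of the moment at which its call begins: read the wrist's pose just before it. camera_info takes no time and is no camera call.
- job.finish_job(): hands the job in; it is judged then, once.
Trained networks look in the newest picture that a camera, given by its name, has taken for a name from the list of things; names that differ only in an ending like _2 or _b are one class to them, and where a whole thing is asked for, a point or a joint stands for the part that bears it (a point fixed in the world has none). Each returns a list of dicts, best first, with "p" (0 to 1); they miss things now and then, are a little off and sometimes report something else, mostly with a low value. They report only what shows in the picture. A call takes as long as a camera call. They do not tell look-alikes from the thing itself.
- look_for(camera, name): "box" ([left, top, right, bottom] in pixels, round what is visible of it).
- regions_of(camera, name): "region" (480x640 bool, what is visible of it) and "box" ([left, top, right, bottom] in pixels, round what is visible of it).
The state is a dict: "clock": time; "joint_pos": joint angles; "joint_velocities": joint speeds; "tau": joint torques, N m; "tcp_pos": TCP position; "ee_rot": TCP orientation; "wrist_force": force on the tool from outside, world axes, zero at the start; "wrist_torque": the same for the moment, N m; "width": finger opening in m; "grip_force": force on a finger pad.
Only numpy, scipy, OpenCV 4.12 (cv2) and the standard library are available. Lean on these libraries where they do the work, as an engineer would, in place of code of your own. Each camera call takes 0.05 s, during which the arm holds its last target. There are 200 camera calls.

TASK

The guide mast of the thread-cone stand is pinned with its eye over the bare spindle. Pull the detent pin right out of the socket, lift the mast clear, turn it half round and set it fully home so that its eye hangs over the cone on the other spindle, then push the pin back in through the same bushing until it snaps home with its collar against the bushing. Do not disturb the cone or the other things on the counter.

Things in the scene. Friction and masses are not known exactly. Their poses are not given: they have to be found in the camera images.
- stand: Thread-cone stand, screwed to the counter, does not move. Origin: centre of its underside, on the counter; z up. Dark base plate 100 mm (x) by 250 mm (y), 10 mm thick, with a square pin socket in its middle and two spindles at y = +85 mm (bare) and y = -85 mm (with the cone).
- socket_mouth (a point): Centre of the top of the stand's square steel socket, 80 mm above the counter; axes as the stand. 32 mm outside, 24 mm inside, open at the top; straight walls from the base plate (10 mm above the counter) to 72 mm, flared mouth from there to 80 mm.
- bushing_face (a point): Centre of the face of the pin bushing, on the socket's -x side: 30 mm from the socket's axis, 48 mm above the counter. The pin goes in here along the stand's +x. Bushing 21 mm outside, 11 mm bore, 14 mm long; then cross holes of 9.8 mm in the two socket walls, whose outer faces lie 14 and 46 mm behind this face. Axes as the stand.
- bare_spindle (a point): Top of the bare spindle (8 mm steel rod), 82 mm above the counter, at y = +85 mm on the stand.
- mast: Guide mast, loose, 0.2 to 0.4 kg: upright aluminium tube 22 mm square, 225 mm tall, with a 12 mm cross hole along its x axis 38 mm above the foot. Origin: centre of its foot, which rests on the base plate when fully home. It starts home in the socket (1 mm clearance a side), axes parallel to the stand's, so its guide arm (+y) is over the bare spindle; wanted is half a turn from that.
- mast_foot (a point): Centre of the underside of the mast (the mast's origin and axes); 10 mm above the counter when fully home.
- mast_grip (a point): Place to take the mast from above: on its axis, 203 mm above its foot, middle of the bare 22 mm square tube that stands above the black collar (collar 34 mm square, 152 to 174 mm above the foot). Axes as the mast.
- guide_eye (a point): Centre of the guide eye, a horizontal steel ring 18 mm across at the end of the 6 mm guide arm: 85 mm from the mast's axis along the mast's +y, 163 mm above its foot. Axes as the mast.
- pin: Detent pin, loose, 0.06 to 0.11 kg. Origin: on its axis at the collar's front face; x along the shank to the nose. Steel shank 8 mm diameter, 60 mm long, tapered nose; collar 20 mm diameter, 5 mm thick; black handle. It starts home in the stand, its x along the stand's x, sagging up to 4 degrees. Laid on the counter on its handle it stays put, axis level, 14 mm up.
- pin_collar (a point): The pin's origin, front face of the collar: home when against the bushing's face. Two spring balls stand out 2 mm at the shank's sides (+y, -y) 49 mm ahead of it; they snap out behind the far socket wall when the pin is home and take about 12 N to push in or pull out. No release button.
- pin_grip (a point): Place to take the pin's handle: on the axis, 34 mm behind the collar's front face. The handle is a block 48 mm long (from 5 to 53 mm behind the collar's front face), 20 mm wide (along the pin's y) and 28 mm tall (along its z). Axes as the pin.
- pin_tip (a point): End of the pin's nose, on the axis, 60 mm ahead of the collar's front face.
- cone_top (a point): Cream thread cone on the stand's -y spindle, loose, 62 mm across at the foot, 93 mm tall. This point: on its axis, 82 mm above its foot, so 92 mm above the counter. Not to be disturbed.
- spare_cone: Bystander: a like cone standing on the counter close behind the stand (+x side), 62 mm across, 93 mm tall; origin at its foot.
- bobbin: Bystander: wooden bobbin of thread, 31 mm across, 80 mm tall, standing on the stand's base plate behind the socket (+x, +y side); origin at its foot.
- jar: Bystander: glass jar with a steel cap, 66 mm across, 85 mm tall; origin at its foot.
- pin_tin: Bystander: flat round steel tin, 68 mm across, 26 mm tall; origin at its foot.
- weight: Bystander: knobbed brass counter weight, 52 mm across, 58 mm tall; origin at its foot.
- bead_box: Bystander: clear bead box with a white lid, 109 x 79 mm, 38 mm tall; origin at its foot.
- shears: Bystander: shears lying flat, 190 mm long, 11 mm high; origin at the pivot, x towards the points.
There are look-alikes about, which are no part of the job. Of the things shaped like the mast, the aluminium one is meant. Leave any black look-alike of the part that bears cone_top alone.

How it is judged:
By the outcome, as a careful person would: the job done as asked, in the order asked, and still so for the second after the job is handed in, with the robot touching nothing.
It also fails if it takes over 72 s, if anything falls off the work surface, if the arm or the gripper's body presses on something with over 40 N, if the wrist force passes 120 N, or if a joint passes its speed limit or range.

## Working session

There is one attempt and no reset: what is moved stays moved. The work goes in short steps, Python scripts to look and compute and a tool call to move; the robot and the scene stay as the last step left them, time stands still between calls to the robot, and variables do not carry over. Pictures are saved under pics/ and viewed, at most 10 in all, crops included, and the job is handed in when it is done.

Besides the shell and the picture viewer there is one more tool, called after "Emit:" by a JSON object that holds its "api" and its "payload". play_rows: Moves the arm, as the interface text tells. Its arguments: {"type":"object","properties":{"steps":{"type":"array"},"fingers":{"type":"number"}},"required":["steps"]}

```bash
ls; mkdir -p pics
cat > h.py <<'E'
import numpy as np, cv2
from station import monitor, eyes, job, look_for, regions_of
from scipy.spatial.transform import Rotation as R
def cam(name, st=None):
    i=eyes.camera_info(name); K=np.array(i["mtx"],float)
    if "hand_eye" in i:
        st=st or monitor.read_state(); T=np.eye(4)
        T[:3,:3]=R.from_euler('xyz',st["ee_rot"]).as_matrix(); T[:3,3]=st["tcp_pos"]
        return K,T@np.array(i["hand_eye"])
    E=np.eye(4);E[:3,:3]=cv2.Rodrigues(np.array(i["rvec"],float))[0];E[:3,3]=np.ravel(i["tvec"])
    return K,np.linalg.inv(E)
def cloud(d,K,T):
    v,u=np.mgrid[:480,:640]
    P=np.stack([(u-K[0,2])/K[0,0]*d,(v-K[1,2])/K[1,1]*d,d],-1)
    return P@T[:3,:3].T+T[:3,3]
def proj(p,K,T):
    q=(np.atleast_2d(p)-T[:3,3])@T[:3,:3]; return (q/q[:,2:]@K.T)[:,:2]
def save(n,p): cv2.imwrite(n,p[:,:,::-1])
E
python3 - <<'E'
from h import *
for n in ("scene","top"):
    K,T=cam(n); p,d=eyes.grab_frame(n); save(f"pics/{n}1.png",p); np.savez(f"{n}1.npz",p=p,d=d,K=K,T=T)
    W=cloud(d,K,T); print(n,"cam at",T[:3,3].round(3),"axis",T[:3,2].round(2))
    for t in ("stand","mast","pin","cone_top","spare_cone","bobbin","jar","weight","pin_tin","bead_box","shears"):
        for r in regions_of(n,t)[:3]:
            m=r["region"]&(d>0); w=W[m]
            print(t,round(r["p"],2),np.round(r["box"]).astype(int),m.sum(),np.median(w,0).round(3) if len(w) else '',w.max(0).round(3),w.min(0).round(3))
print(monitor.read_state())
E
```

```text
pics
scene cam at [0.918 0.624 0.834] axis [-0.38 -0.63 -0.68]
stand 0.87 [251 275 323 370] 3410 [0.634 0.06  0.011] [0.701 0.144 0.178] [ 0.544 -0.122 -0.002]
stand 0.63 [266 229 297 300] 1149 [0.628 0.02  0.176] [0.653 0.101 0.238] [ 0.513 -0.175 -0.003]
mast 0.64 [266 230 297 297] 1083 [0.628 0.02  0.177] [0.653 0.101 0.238] [ 0.489 -0.227 -0.   ]
mast 0.6 [315 180 363 264] 1378 [ 0.456 -0.069  0.138] [ 0.471 -0.053  0.228] [ 0.229 -0.302 -0.003]
pin 0.67 [297 290 325 305] 345 [0.568 0.031 0.056] [0.595 0.041 0.063] [0.542 0.012 0.029]
pin 0.24 [186 198 205 230] 446 [ 0.66  -0.371  0.033] [ 0.682 -0.354  0.062] [ 0.623 -0.452 -0.001]
cone_top 0.96 [263 253 277 298] 460 [ 0.619 -0.061  0.057] [0.644 0.022 0.177] [ 0.564 -0.18  -0.002]
cone_top 0.88 [264 216 290 252] 388 [ 0.554 -0.178  0.072] [ 0.569 -0.164  0.096] [ 0.498 -0.299  0.   ]
spare_cone 0.95 [208 279 238 320] 1018 [ 0.726 -0.056  0.049] [ 0.753 -0.04   0.096] [ 0.684 -0.17  -0.001]
spare_cone 0.52 [264 254 277 296] 436 [ 0.62  -0.06   0.057] [0.644 0.02  0.173] [ 0.566 -0.172  0.007]
bobbin 0.65 [298 286 325 304] 348 [0
[... 2811 characters left out ...]
1.2, 'joint_pos': array([-1.38939328e+00,  3.12899856e-01,  1.49768813e+00, -8.05598638e-06,
        1.33099205e+00, -2.23415564e-01]), 'joint_velocities': array([-4.37677636e-05,  3.12282512e-04, -3.75542182e-04, -1.27749375e-04,
        1.53483591e-03, -1.14292746e-03]), 'tau': array([-7.12290257e-04, -4.12174201e+01, -2.59901494e+01, -2.07528078e-04,
        5.82783468e-04, -2.91289177e-05]), 'tcp_pos': array([ 0.206754  , -0.48258691,  0.24229872]), 'ee_rot': array([3.14158209e+00, 1.04261604e-05, 4.04820526e-01]), 'wrist_force': array([ 0.73777768, -0.1822409 , -0.17998274]), 'wrist_torque': array([-0.0413378 , -0.00421775,  0.01078871]), 'grip_force': 0.0, 'width': 0.08528997693268098}
```

View image.

Run:
```python
import cv2,numpy as np
a=cv2.imread("pics/scene1.png")[170:400,180:400]; b=cv2.imread("pics/top1.png")[170:320,260:420]
cv2.imwrite("pics/crop1.png",np.hstack([cv2.resize(a,(440,460),interpolation=2),cv2.resize(b,(360,460)[:1]+(338,),interpolation=2) if 0 else cv2.copyMakeBorder(cv2.resize(b,(352,330),interpolation=2),0,130,0,0,0)]))
```

```text
(no output)
```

View pics/crop1.png

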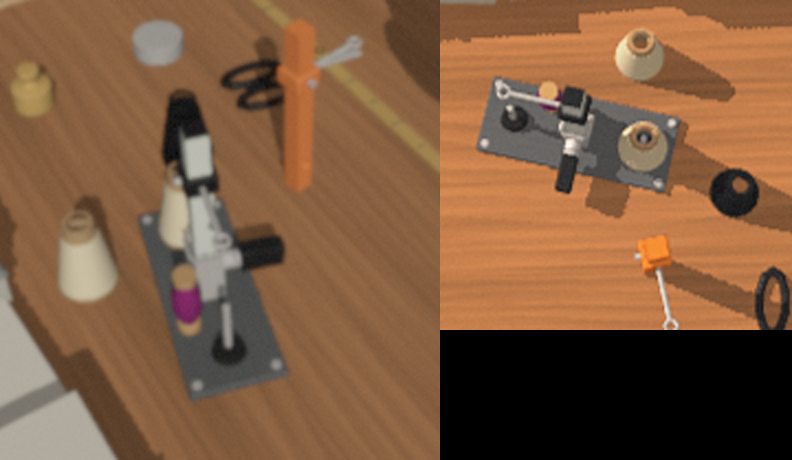

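Run:
```python
from h import *
print(np.array(eyes.camera_info("wrist")["hand_eye"]).round(3))
for n in ("scene","top"):
    z=np.load(f"{n}1.npz"); W=cloud(z["d"],z["K"],z["T"]); p=z["p"].astype(int)
    box=(abs(W[...,0]-.62)<.12)&(abs(W[...,1]-.01)<.17)&(z["d"]>0)
    m=box&(W[...,2]>.0)&(W[...,2]<.02)&(p.max(-1)<110)&(np.ptp(p,-1)<25)
    r=cv2.minAreaRect(W[m][:,:2].astype(np.float32)*1000); print(n,m.sum(),r)
    # re-rect with ray/plane z=.010
    v,u=np.nonzero(m); ray=np.stack([(u-z["K"][0,2])/z["K"][0,0],(v-z["K"][1,2])/z["K"][1,1],np.ones(len(u))],1)@z["T"][:3,:3].T
    o=z["T"][:3,3]; q=o+ray*((.01-o[2])/ray[:,2])[:,None]
    print("  plane",cv2.minAreaRect(q[:,:2].astype(np.float32)*1000))
    for lo,hi,t in ((.225,.245,"mast top"),(.06,.066,"handle top"),(.0885,.11,"tall")):
        k=box&(W[...,2]>lo)&(W[...,2]<hi); w=W[k]
        if len(w)>8: print(t,len(w),np.median(w,0).round(4),w.min(0).round(3),w.max(0).round(3))
    k=box&(W[...,2]>.03)&(W[...,2]<.07)&(p.max(-1)<60)&(W[...,0]<.6); print(" handle rect",k.sum(),cv2.minAreaRect(W[k][:,:2].astype(np.float32)*1000),np.percentile(W[k][:,2],[5,50,95]).round(4))
```

```text
[[ 0.001 -0.948 -0.318  0.082]
 [ 1.     0.001  0.     0.   ]
 [ 0.    -0.318  0.948 -0.132]
 [ 0.     0.     0.     1.   ]]
scene 2528 ((623.0294189453125, 11.584976196289062), (250.54080200195312, 98.24795532226562), 75.15521240234375)
  plane ((623.4425659179688, 13.3017578125), (252.19345092773438, 98.3671875), 74.91043853759766)
mast top 158 [0.6232 0.0149 0.235 ] [ 0.609 -0.003  0.226] [0.636 0.025 0.238]
handle top 203 [0.6381 0.0237 0.0624] [ 0.549 -0.082  0.06 ] [0.74  0.097 0.066]
tall 346 [0.6551 0.0022 0.0928] [ 0.598 -0.091  0.089] [0.737 0.057 0.11 ]
 handle rect 274 ((565.7321166992188, 28.031240463256836), (20.47652816772461, 43.497474670410156), 74.32074737548828) [0.037  0.0562 0.0611]
top 1680 ((613.865478515625, -17.55572509765625), (305.65325927734375, 98.91673278808594), 75.43297576904297)
  plane ((612.9419555664062, -17.603118896484375), (306.2792663574219, 98.47294616699219), 75.19140625)
mast top 86 [0.6219 0.0111 0.2339] [ 0.61  -0.001  0.226] [0.634 0.024 0.242]
handle top 108 [0.5883 0.0086 0.0626] [ 0.541 -0.093  0.06 ] [0.735 0.093 0.066]
tall 211 [ 0.6138 -0.0623  0.0943] [ 0.582 -0.089  0.089] [0.738 0.055 0.11 ]
 handle rect 113 ((545.241455078125, -61.350425720214844), (195.9794921875, 45.28215026855469), 78.23731994628906) [0.0377 0.0574 0.0642]
```

Emit:
{"api": "play_rows", "payload": {"steps": [{"travel": [0,0,-0.03],"yaw": 0},{"travel": [0,0,-0.03],"yaw": 0},{"travel": [0.0327,-0.0208,0],"yaw": 0},{"travel": [0.0327,-0.0208,0],"yaw": 0},{"travel": [0.0327,-0.0208,0],"yaw": 0},{"travel": [0.0327,-0.0208,0],"yaw": 0},{"travel": [0.0327,-0.0208,0],"yaw": 0},{"travel": [0.0327,-0.0208,0],"yaw": 0}], "fingers": 1}}

```text
clock: 1.87
tcp_pos: [0.3386, -0.2889, 0.3025]
ee_rot: [3.141, -0.0, 0.404]
wrist_force: [1.1, -0.7, -0.4]
width: 0.0853
grip_force: 0.0
```

Emit:
{"api": "play_rows", "payload": {"steps": [{"travel": [0.0327,-0.0208,0],"yaw": 0},{"travel": [0.0327,-0.0208,0],"yaw": 0},{"travel": [0.0327,-0.0208,0],"yaw": 0},{"travel": [0.0327,-0.0208,0],"yaw": 0},{"travel": [0.0327,-0.0208,0],"yaw": 0},{"travel": [0.0327,-0.0208,0],"yaw": 0},{"travel": [0.0327,-0.0208,0],"yaw": 0},{"travel": [0.0327,-0.0208,0],"yaw": 0}]}}

```text
clock: 2.53
tcp_pos: [0.5136, -0.0327, 0.3024]
ee_rot: [3.141, -0.0, 0.405]
wrist_force: [0.0, -0.8, -1.1]
width: 0.0853
grip_force: 0.0
```

Emit:
{"api": "play_rows", "payload": {"steps": [{"travel": [0.0327,-0.0208,0],"yaw": 0},{"travel": [0.0327,-0.0208,0],"yaw": 0},{"travel": [0,0,0],"yaw": -7.1},{"travel": [0,0,0],"yaw": -7.1},{"travel": [0,0,0],"yaw": -7.1},{"travel": [0,0,0],"yaw": -7.1},{"travel": [0,0,0],"yaw": -7.1},{"travel": [0,0,0],"yaw": -7.1}]}}

```text
clock: 3.2
tcp_pos: [0.5566, 0.0294, 0.3022]
ee_rot: [-3.141, 0.0, 1.155]
wrist_force: [0.1, 0.4, -0.2]
width: 0.0858
grip_force: 0.0
```

Emit:
{"api": "play_rows", "payload": {"steps": [{"travel": [0,0,0],"yaw": -7.1},{"travel": [0,0,0],"yaw": -7.1},{"travel": [0,0,0],"yaw": -7.1},{"travel": [0,0,0],"yaw": -7.1},{"travel": [0,0,0],"yaw": -7.1},{"travel": [0,0,0],"yaw": -7.1},{"travel": [0,0,0],"yaw": -7.1},{"travel": [0,0,0],"yaw": -7.1}]}}

```text
clock: 3.87
tcp_pos: [0.5566, 0.0294, 0.3023]
ee_rot: [-3.142, -0.0, 2.146]
wrist_force: [0.0, 0.1, 0.9]
width: 0.0853
grip_force: 0.0
```

Emit:
{"api": "play_rows", "payload": {"steps": [{"travel": [0,0,0],"yaw": -7.1},{"travel": [0,0,0],"yaw": -7.1},{"travel": [0,0,0],"yaw": -7.1},{"travel": [0,0,0],"yaw": -7.1},{"travel": [0,0,0],"yaw": -7.1},{"travel": [0,0,0],"yaw": -7.1},{"travel": [0,0,0],"yaw": 0}]}}

```text
clock: 4.45
tcp_pos: [0.5566, 0.0294, 0.3023]
ee_rot: [3.142, 0.0, 2.888]
wrist_force: [0.8, 0.8, -0.2]
width: 0.0856
grip_force: 0.0
```

Run:
```python
from h import *
st=monitor.read_state(); K,T=cam("wrist",st); p,d=eyes.grab_frame("wrist"); save("pics/w1.png",p); W=cloud(d,K,T); np.savez("w1.npz",p=p,d=d,K=K,T=T)
for t in ("pin","mast","stand"):
    for r in regions_of("wrist",t)[:2]:
        w=W[r["region"]&(d>0)]; print(t,round(r["p"],2),np.round(r["box"]),w.min(0).round(3),w.max(0).round(3))
        if t=="pin":
            h=w[(w[:,2]>.055)&(w[:,2]<.07)]
            if len(h): print("  top",len(h),np.percentile(h[:,2],[5,50,95]).round(4),cv2.minAreaRect(h[:,:2].astype(np.float32)*1000))
m=(W[...,2]>.23)&(W[...,2]<.245)&(d>0)
if m.any(): print("mast top",m.sum(),W[m].mean(0),cv2.minAreaRect(W[m][:,:2].astype(np.float32)*1000))
for q in ((.557,.03,.062),(.623,.0125,.235),(.592,.0205,.048)): print(proj(q,K,T).round())
```

```text
pin 0.65 [308. 190. 327. 239.] [0.54  0.008 0.   ] [0.596 0.04  0.061]
  top 712 [0.0562 0.0585 0.0602] ((567.2734985351562, 24.394813537597656), (19.32013511657715, 52.25752639770508), 75.03237915039062)
mast 0.73 [ 66.   8. 226. 168.] [ 0.289 -0.242 -0.002] [ 0.471 -0.055  0.227]
mast 0.59 [294. 257. 422. 369.] [ 0.557 -0.057 -0.002] [0.814 0.133 0.308]
stand 0.91 [220. 208. 418. 286.] [ 0.543 -0.111 -0.002] [0.707 0.143 0.111]
stand 0.67 [295. 258. 420. 368.] [ 0.602 -0.051 -0.001] [0.761 0.115 0.237]
mast top 976 [0.62084054 0.00965477 0.23492369] ((622.5337524414062, 9.285726547241211), (21.76337432861328, 23.76552963256836), 75.0460205078125)
[[319. 205.]]
[[319. 355.]]
[[319. 232.]]
```

View pics/w1.png

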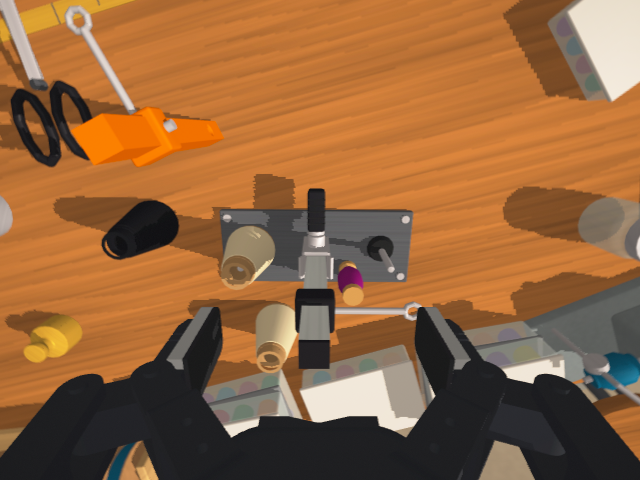

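Emit:
{"api": "play_rows", "payload": {"steps": [{"travel": [0.002,-0.0012,0.03],"yaw": 0.5},{"travel": [0,0,0.036],"yaw": 0},{"travel": [0,0,0.036],"yaw": 0},{"travel": [0,0,0.036],"yaw": 0},{"travel": [0,0,0.036],"yaw": 0},{"travel": [0,0,0.036],"yaw": 0},{"travel": [0,0,0.03],"yaw": 0},{"travel": [0,0,0.0153],"yaw": 0}], "fingers": 0.7}}

```text
clock: 5.32
tcp_pos: [0.5526, 0.0289, 0.0433]
ee_rot: [-3.141, -0.005, 2.872]
wrist_force: [0.3, -0.4, -0.9]
width: 0.0596
grip_force: 0.0
```

Emit:
{"api": "play_rows", "payload": {"steps": [{"travel": [0,0,0],"yaw": 0},{"travel": [0,0,0],"yaw": 0},{"travel": [0,0,0],"yaw": 0},{"travel": [0,0,0],"yaw": 0},{"travel": [0,0,0],"yaw": 0},{"travel": [0,0,0],"yaw": 0}], "fingers": 0}}

```text
clock: 5.82
tcp_pos: [0.5552, 0.0285, 0.0485]
ee_rot: [3.141, 0.003, 2.874]
wrist_force: [-0.6, -1.3, 6.9]
width: 0.0185
grip_force: 62.0
```

Emit:
{"api": "play_rows", "payload": {"steps": [{"travel": [0.003,0,0],"yaw": 0},{"travel": [0.004,0,0],"yaw": 0},{"travel": [0.004,0,0],"yaw": 0},{"travel": [0.005,0,0],"yaw": 0},{"travel": [0.006,0,0],"yaw": 0},{"travel": [0.006,0,0],"yaw": 0}]}}

```text
clock: 6.32
tcp_pos: [0.5267, 0.0363, 0.047]
ee_rot: [3.142, -0.0, 2.874]
wrist_force: [4.7, -2.8, 0.2]
width: 0.0184
grip_force: 61.5
```

Emit:
{"api": "play_rows", "payload": {"steps": [{"travel": [0.01,0,0],"yaw": 0},{"travel": [0.01,0,0],"yaw": 0},{"travel": [0.01,0,0],"yaw": 0},{"travel": [0.01,0,0],"yaw": 0},{"travel": [0.01,0,0],"yaw": 0},{"travel": [0.0,0,0],"yaw": 0}]}}

```text
clock: 6.82
tcp_pos: [0.4764, 0.0502, 0.0463]
ee_rot: [-3.141, -0.004, 2.875]
wrist_force: [-1.0, -1.1, -0.5]
width: 0.0185
grip_force: 61.1
```

Run:
```python
from h import *
p,d=eyes.grab_frame("scene"); K,T=cam("scene"); c=p[220:400,230:390]; save("pics/s2.png",cv2.resize(c,None,fx=3.3,fy=3.3,interpolation=cv2.INTER_CUBIC))
```

```text
(no output)
```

View pics/s2.png

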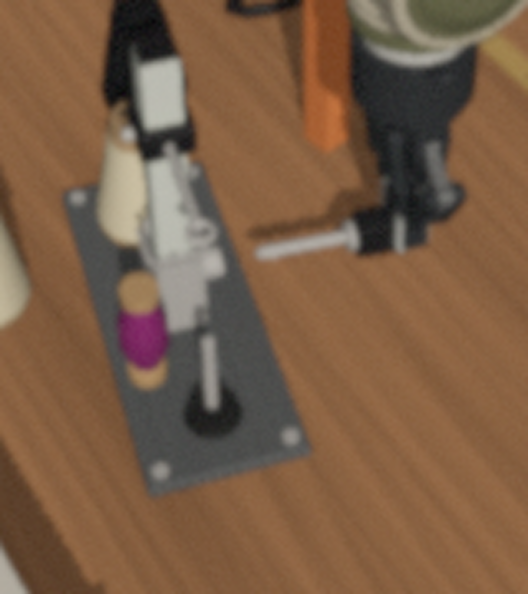

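Emit:
{"api": "play_rows", "payload": {"steps": [{"travel": [0,0,0.01],"yaw": 0},{"travel": [0,0,0.01],"yaw": 0},{"travel": [0,0,0.006],"yaw": 0},{"travel": [0,0,0.003],"yaw": 0},{"travel": [0,0,0.001],"yaw": 0},{"travel": [0,0,0],"yaw": 0}]}}

```text
clock: 7.37
tcp_pos: [0.4802, 0.0492, 0.0183]
ee_rot: [3.141, 0.002, 2.874]
wrist_force: [-5.5, 1.2, 27.1]
width: 0.0186
grip_force: 66.4
```

Emit:
{"api": "play_rows", "payload": {"steps": [{"travel": [0,0,0.001],"yaw": 0},{"travel": [0,0,0.001],"yaw": 0},{"travel": [0,0,0],"yaw": 0},{"travel": [0,0,0],"yaw": 0}]}}

```text
clock: 7.7
tcp_pos: [0.4806, 0.0492, 0.018]
ee_rot: [3.141, 0.003, 2.875]
wrist_force: [-12.6, 0.9, 49.5]
width: 0.0189
grip_force: 69.8
```

Emit:
{"api": "play_rows", "payload": {"steps": [{"travel": [0,0,-0.0025],"yaw": 0},{"travel": [0,0,0],"yaw": 0}]}}

```text
clock: 7.87
tcp_pos: [0.48, 0.0492, 0.0181]
ee_rot: [3.141, 0.002, 2.874]
wrist_force: [-3.0, 1.8, 19.2]
width: 0.0189
grip_force: 65.5
```

Emit:
{"api": "play_rows", "payload": {"steps": [{"travel": [0,0,0],"yaw": 0},{"travel": [0,0,0],"yaw": 0},{"travel": [0,0,0],"yaw": 0},{"travel": [0,0,-0.01],"yaw": 0},{"travel": [0,0,-0.036],"yaw": 0},{"travel": [0,0,-0.036],"yaw": 0},{"travel": [0,0,-0.036],"yaw": 0},{"travel": [0,0,-0.036],"yaw": 0}], "fingers": 0.8}}

```text
clock: 8.53
tcp_pos: [0.4787, 0.0494, 0.1737]
ee_rot: [3.142, -0.0, 2.874]
wrist_force: [0.0, 0.4, -1.0]
width: 0.0685
grip_force: 0.0
```

Emit:
{"api": "play_rows", "payload": {"steps": [{"travel": [0,0,-0.036],"yaw": 0},{"travel": [0,0,-0.036],"yaw": 0},{"travel": [0,0,-0.036],"yaw": 0},{"travel": [0,0,0],"yaw": 0}]}}

```text
clock: 8.87
tcp_pos: [0.4808, 0.0492, 0.2866]
ee_rot: [3.14, 0.012, 2.875]
wrist_force: [0.5, 0.3, 0.9]
width: 0.0682
grip_force: 0.0
```

```bash
cat > wl.py <<'E'
from h import *
import sys
st=monitor.read_state(); K,T=cam("wrist",st); p,d=eyes.grab_frame("wrist"); save(f"pics/{sys.argv[1]}.png",p); W=cloud(d,K,T); np.savez(sys.argv[1]+".npz",p=p,d=d,K=K,T=T)
print(st["clock"],st["tcp_pos"].round(4),st["ee_rot"].round(3))
for t in ("pin","mast"):
    for r in regions_of("wrist",t)[:3]:
        w=W[r["region"]&(d>0)]; print(t,round(r["p"],2),np.round(r["box"]),w.min(0).round(3),w.max(0).round(3))
        if t=="pin":
            h=w[(w[:,2]>.005)&(w[:,2]<.07)]
            if len(h): print("  ",len(h),np.percentile(h[:,2],[5,50,95]).round(4),cv2.minAreaRect(h[:,:2].astype(np.float32)*1000))
m=(W[...,2]>.225)&(W[...,2]<.245)&(d>0)&(abs(W[...,0]-.622)<.03)&(abs(W[...,1]-.011)<.03)
if m.any(): print("mast top",m.sum(),W[m].mean(0),cv2.minAreaRect(W[m][:,:2].astype(np.float32)*1000))
E
python3 wl.py w2
```

```text
8.8667 [0.4808 0.0492 0.2866] [3.14  0.012 2.875]
pin 0.86 [312. 186. 329. 272.] [ 0.464  0.021 -0.001] [0.573 0.062 0.03 ]
   1033 [0.015  0.0272 0.0292] ((519.6514282226562, 38.53251647949219), (19.78209686279297, 110.8973388671875), 74.24298858642578)
pin 0.48 [222. 265. 412. 342.] [ 0.48  -0.107 -0.001] [0.695 0.14  0.286]
   8366 [0.0088 0.0105 0.0526] ((622.2095336914062, 10.089706420898438), (249.38043212890625, 100.87149047851562), 75.02049255371094)
mast 0.9 [ 76. 132. 227. 293.] [ 0.351 -0.26  -0.002] [ 0.514 -0.055  0.227]
```

View pics/w2.png

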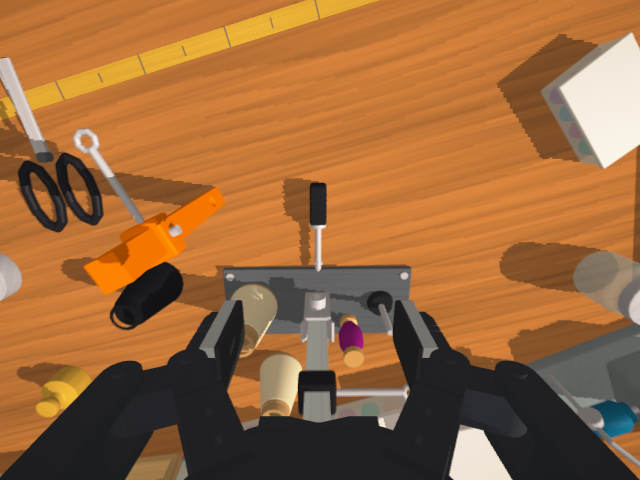

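Emit:
{"api": "play_rows", "payload": {"steps": [{"travel": [-0.03,0,0],"yaw": 0},{"travel": [-0.035,0,0],"yaw": 0},{"travel": [-0.035,0,0],"yaw": 0},{"travel": [-0.03,0,0],"yaw": 0},{"travel": [-0.0165,0,0],"yaw": 0},{"travel": [0,0,0],"yaw": 0},{"travel": [0,0,0],"yaw": 0}]}}

```text
clock: 9.6
tcp_pos: [0.6202, 0.0105, 0.2773]
ee_rot: [-3.141, -0.004, 2.874]
wrist_force: [-0.2, 0.3, -0.1]
width: 0.0682
grip_force: 0.0
```

```bash
python3 wl.py w3
```

```text
9.6 [0.6202 0.0105 0.2773] [-3.141 -0.004  2.874]
pin 0.95 [307.  46. 333. 163.] [ 0.465  0.021 -0.002] [0.574 0.061 0.03 ]
   1474 [0.0164 0.0273 0.0293] ((520.2271118164062, 38.245155334472656), (19.508888244628906, 111.4651870727539), 75.28519439697266)
mast 0.95 [292. 204. 444. 304.] [ 0.602 -0.048 -0.002] [0.751 0.151 0.238]
mast 0.6 [ 14.   1. 213.  86.] [ 0.379 -0.176 -0.001] [ 0.471 -0.055  0.227]
mast top 1602 [0.62053142 0.00953598 0.23440918] ((622.2615356445312, 9.172292709350586), (22.082223892211914, 22.81896209716797), 75.92568969726562)
```

View pics/w3.png

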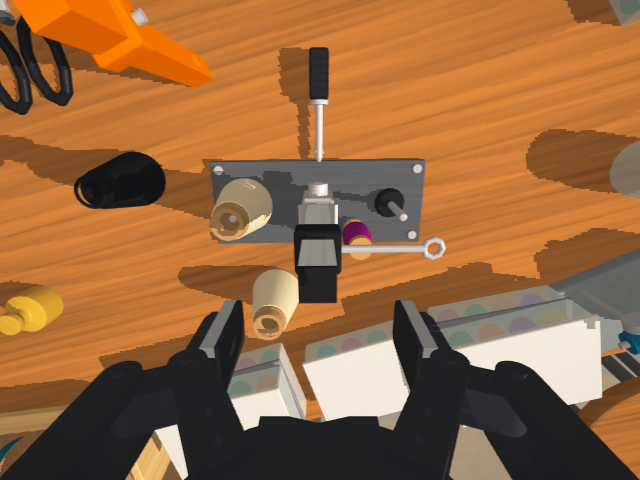

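Emit:
{"api": "play_rows", "payload": {"steps": [{"travel": [-0.002,-0.0005,0.01],"yaw": 0},{"travel": [0,0,0.02],"yaw": 0},{"travel": [0,0,0.02],"yaw": 0},{"travel": [0,0,0.015],"yaw": 0},{"travel": [0,0,0.006],"yaw": 0},{"travel": [0,0,0],"yaw": 0}]}}

```text
clock: 10.25
tcp_pos: [0.6214, 0.0099, 0.207]
ee_rot: [-3.141, -0.003, 2.875]
wrist_force: [0.3, -0.6, 0.2]
width: 0.0687
grip_force: 0.0
```

Emit:
{"api": "play_rows", "payload": {"steps": [{"travel": [0,0,0],"yaw": 0},{"travel": [0,0,0],"yaw": 0},{"travel": [0,0,0],"yaw": 0},{"travel": [0,0,0],"yaw": 0},{"travel": [0,0,0],"yaw": 0},{"travel": [0,0,0],"yaw": 0}], "fingers": 0}}

```text
clock: 10.75
tcp_pos: [0.6226, 0.0095, 0.2095]
ee_rot: [3.141, 0.002, 2.874]
wrist_force: [-1.0, 0.3, 6.0]
width: 0.0216
grip_force: 59.6
```

Emit:
{"api": "play_rows", "payload": {"steps": [{"travel": [0,0,-0.006],"yaw": 0},{"travel": [0,0,-0.01],"yaw": 0},{"travel": [0,0,-0.012],"yaw": 0},{"travel": [0,0,-0.012],"yaw": 0},{"travel": [0,0,-0.012],"yaw": 0},{"travel": [0,0,-0.015],"yaw": 0},{"travel": [0,0,-0.015],"yaw": 0},{"travel": [0,0,-0.008],"yaw": 0}]}}

```text
clock: 11.42
tcp_pos: [0.6223, 0.0097, 0.3006]
ee_rot: [3.141, 0.002, 2.874]
wrist_force: [0.6, -0.3, -1.8]
width: 0.0213
grip_force: 58.8
```

Emit:
{"api": "play_rows", "payload": {"steps": [{"travel": [0,0,0],"yaw": 0},{"travel": [0,0,0],"yaw": 0}]}}

```text
clock: 11.58
tcp_pos: [0.6221, 0.0097, 0.2982]
ee_rot: [-3.142, -0.001, 2.874]
wrist_force: [0.7, 0.5, -4.7]
width: 0.0212
grip_force: 58.8
```

```bash
cat > foot.py <<'E'
from h import *
import sys
# mast tilt / position from the scene and top clouds: points of the aluminium above the socket, in stand axes about (.6222,.0100)
a=np.radians(-15); X=np.array([np.cos(a),np.sin(a)]); Y=np.array([-np.sin(a),np.cos(a)]); c=np.array([.6222,.0100])
for n in ("scene","wrist"):
    K,T=cam(n); p,d=eyes.grab_frame(n); save(f"pics/{sys.argv[1]}{n}.png",p); W=cloud(d,K,T)
    x=(W[...,:2]-c)@X; y=(W[...,:2]-c)@Y
    pp=p.astype(int)
    for lo,hi in ((.1,.12),(.12,.14),(.14,.16),(.16,.18),(.18,.2),(.2,.22)):
        m=(d>0)&(W[...,2]>lo)&(W[...,2]<hi)&(abs(x)<.025)&(abs(y)<.02)
        if m.sum()>10: print(n,lo,m.sum(),"x",np.percentile(x[m],[3,50,97]).round(4),"y",np.percentile(y[m],[3,50,97]).round(4),"z",W[m][:,2].min().round(4))
E
python3 foot.py f1
```

```text
scene 0.1 89 x [-0.0113 -0.0001  0.0097] y [-0.0064  0.0108  0.0135] z 0.1001
scene 0.12 97 x [-0.0118  0.0007  0.0099] y [-0.0065  0.0102  0.0134] z 0.1201
scene 0.14 92 x [-0.0108  0.0007  0.0098] y [-0.004   0.0106  0.0126] z 0.1401
scene 0.16 104 x [-0.0118  0.0008  0.01  ] y [-0.0054  0.0105  0.013 ] z 0.1601
scene 0.18 90 x [-0.0084  0.0028  0.01  ] y [-0.0059  0.0104  0.0127] z 0.18
scene 0.2 100 x [-0.0085  0.0018  0.01  ] y [-0.006   0.0107  0.0126] z 0.2
wrist 0.1 97 x [-0.0117 -0.0114 -0.0111] y [-0.0106 -0.0007  0.0097] z 0.1003
wrist 0.12 135 x [-0.0117 -0.0113 -0.0093] y [-0.0107  0.0002  0.0099] z 0.1201
wrist 0.14 144 x [-0.0117 -0.0114 -0.011 ] y [-0.0106 -0.0011  0.0097] z 0.1401
wrist 0.16 184 x [-0.0116 -0.0113 -0.0109] y [-0.0109 -0.0003  0.0098] z 0.1601
wrist 0.18 237 x [-0.0116 -0.0113 -0.0109] y [-0.0109 -0.0007  0.0098] z 0.1802
wrist 0.2 292 x [-0.0116 -0.0112 -0.0108] y [-0.0108 -0.0007  0.0098] z 0.2001
```

Emit:
{"api": "play_rows", "payload": {"steps": [{"travel": [0,0,0],"yaw": 7.1},{"travel": [0,0,0],"yaw": 7.1},{"travel": [0,0,0],"yaw": 7.1},{"travel": [0,0,0],"yaw": 7.1},{"travel": [0,0,0],"yaw": 7.1},{"travel": [0,0,0],"yaw": 7.1},{"travel": [0,0,0],"yaw": 7.1},{"travel": [0,0,0],"yaw": 7.1}]}}

```text
clock: 12.35
tcp_pos: [0.622, 0.0097, 0.2974]
ee_rot: [-3.14, -0.001, 1.877]
wrist_force: [0.0, 0.9, -3.1]
width: 0.0214
grip_force: 58.8
```

Emit:
{"api": "play_rows", "payload": {"steps": [{"travel": [0,0,0],"yaw": 7.1},{"travel": [0,0,0],"yaw": 7.1},{"travel": [0,0,0],"yaw": 7.1},{"travel": [0,0,0],"yaw": 7.1},{"travel": [0,0,0],"yaw": 7.1},{"travel": [0,0,0],"yaw": 7.1},{"travel": [0,0,0],"yaw": 7.1},{"travel": [0,0,0],"yaw": 7.1}]}}

```text
clock: 13.02
tcp_pos: [0.622, 0.0097, 0.2974]
ee_rot: [-3.14, 0.001, 0.886]
wrist_force: [-0.2, 0.0, -4.2]
width: 0.0209
grip_force: 58.8
```

Emit:
{"api": "play_rows", "payload": {"steps": [{"travel": [0,0,0],"yaw": 7.1},{"travel": [0,0,0],"yaw": 7.1},{"travel": [0,0,0],"yaw": 7.1},{"travel": [0,0,0],"yaw": 7.1},{"travel": [0,0,0],"yaw": 7.1},{"travel": [0,0,0],"yaw": 7.1},{"travel": [0,0,0],"yaw": 7.1},{"travel": [0,0,0],"yaw": 7.1}]}}

```text
clock: 13.68
tcp_pos: [0.622, 0.0097, 0.2974]
ee_rot: [-3.141, 0.002, -0.106]
wrist_force: [-0.6, -0.2, -3.4]
width: 0.0215
grip_force: 58.8
```

Emit:
{"api": "play_rows", "payload": {"steps": [{"travel": [0,0,0],"yaw": 7.1},{"travel": [0,0,0],"yaw": 2.5},{"travel": [0,0,0],"yaw": 0},{"travel": [0,0,0],"yaw": 0},{"travel": [0,0,0],"yaw": 0}]}}

```text
clock: 14.1
tcp_pos: [0.6221, 0.0096, 0.298]
ee_rot: [3.142, 0.001, -0.266]
wrist_force: [-0.3, 0.4, -2.7]
width: 0.0214
grip_force: 58.8
```

```bash
python3 foot.py f2
```

```text
scene 0.1 93 x [-0.0109  0.0011  0.0099] y [-0.0042  0.0109  0.013 ] z 0.1
scene 0.12 93 x [-0.0116  0.0001  0.0101] y [-0.0072  0.0107  0.0132] z 0.1206
scene 0.14 93 x [-0.0108  0.0007  0.0098] y [-0.0031  0.0107  0.0133] z 0.1401
scene 0.16 105 x [-0.0118  0.0016  0.0101] y [-0.0054  0.0111  0.0132] z 0.1603
scene 0.18 105 x [-0.0111  0.0004  0.0099] y [-0.0045  0.0108  0.0131] z 0.1801
scene 0.2 115 x [-0.0118  0.0009  0.0099] y [-0.0062  0.0107  0.0127] z 0.2001
wrist 0.1 98 x [0.0109 0.0111 0.0114] y [-0.011  -0.0005  0.0094] z 0.1001
wrist 0.12 134 x [0.0088 0.011  0.0113] y [-0.0112 -0.0005  0.0094] z 0.1201
wrist 0.14 141 x [0.0107 0.011  0.0114] y [-0.011  -0.0006  0.0094] z 0.14
wrist 0.16 190 x [0.0106 0.011  0.0113] y [-0.0111 -0.0006  0.0095] z 0.16
wrist 0.18 232 x [0.0106 0.011  0.0114] y [-0.0112 -0.001   0.0095] z 0.18
wrist 0.2 296 x [0.0106 0.011  0.0113] y [-0.0112 -0.0006  0.0094] z 0.2
```

Emit:
{"api": "play_rows", "payload": {"steps": [{"travel": [0,0,0.01],"yaw": 0},{"travel": [0,0,0.008],"yaw": 0},{"travel": [0,0,0.006],"yaw": 0},{"travel": [0,0,0.006],"yaw": 0},{"travel": [0,0,0],"yaw": 0}]}}

```text
clock: 14.62
tcp_pos: [0.6219, 0.0097, 0.2667]
ee_rot: [3.141, 0.003, -0.267]
wrist_force: [0.7, 0.5, -2.6]
width: 0.0216
grip_force: 58.8
```

Emit:
{"api": "play_rows", "payload": {"steps": [{"travel": [0,0,0.006],"yaw": 0},{"travel": [0,0,0.006],"yaw": 0},{"travel": [0,0,0],"yaw": 0}]}}

```text
clock: 14.87
tcp_pos: [0.6219, 0.0097, 0.2551]
ee_rot: [3.141, 0.002, -0.267]
wrist_force: [0.0, -0.2, -3.4]
width: 0.0213
grip_force: 58.7
```

Emit:
{"api": "play_rows", "payload": {"steps": [{"travel": [0,0,0.008],"yaw": 0},{"travel": [0,0,0.008],"yaw": 0},{"travel": [0,0,0.008],"yaw": 0},{"travel": [0,0,0.008],"yaw": 0},{"travel": [0,0,0.006],"yaw": 0},{"travel": [0,0,0.003],"yaw": 0},{"travel": [0,0,0],"yaw": 0}]}}

```text
clock: 15.45
tcp_pos: [0.622, 0.0097, 0.2146]
ee_rot: [3.141, 0.001, -0.267]
wrist_force: [0.3, 0.1, -2.3]
width: 0.0212
grip_force: 58.8
```

Emit:
{"api": "play_rows", "payload": {"steps": [{"travel": [0,0,0.002],"yaw": 0},{"travel": [0,0,0.0015],"yaw": 0},{"travel": [0,0,0],"yaw": 0}]}}

```text
clock: 15.7
tcp_pos: [0.6222, 0.0096, 0.2119]
ee_rot: [3.142, -0.0, -0.267]
wrist_force: [0.3, 0.1, -3.8]
width: 0.0211
grip_force: 58.8
```

Not touching yet; 2–3 mm to go.

Emit:
{"api": "play_rows", "payload": {"steps": [{"travel": [0,0,0.0015],"yaw": 0},{"travel": [0,0,0.001],"yaw": 0},{"travel": [0,0,0.001],"yaw": 0},{"travel": [0,0,0],"yaw": 0}]}}

```text
clock: 16.03
tcp_pos: [0.6225, 0.0096, 0.2095]
ee_rot: [-3.141, -0.002, -0.267]
wrist_force: [-0.5, 0.1, 3.1]
width: 0.0213
grip_force: 59.6
```

Emit:
{"api": "play_rows", "payload": {"steps": [{"travel": [0,0,0.0005],"yaw": 0},{"travel": [0,0,0],"yaw": 0},{"travel": [0,0,0],"yaw": 0}]}}

```text
clock: 16.28
tcp_pos: [0.6226, 0.0096, 0.2095]
ee_rot: [-3.141, -0.002, -0.267]
wrist_force: [-1.1, 0.9, 7.3]
width: 0.0214
grip_force: 60.3
```

Emit:
{"api": "play_rows", "payload": {"steps": [{"travel": [0,0,0],"yaw": 0},{"travel": [0,0,0],"yaw": 0},{"travel": [0,0,0],"yaw": 0},{"travel": [0,0,-0.01],"yaw": 0},{"travel": [0,0,-0.025],"yaw": 0},{"travel": [0,0,-0.03],"yaw": 0},{"travel": [0,0,-0.025],"yaw": 0},{"travel": [-0.02,0,0],"yaw": -7.1}], "fingers": 0.8}}

```text
clock: 16.95
tcp_pos: [0.6056, 0.0139, 0.3037]
ee_rot: [3.141, -0.01, -0.145]
wrist_force: [-0.2, -0.3, 0.0]
width: 0.0683
grip_force: 0.0
```

Run:
```python
from h import *
st=monitor.read_state(); print(st["tcp_pos"],st["ee_rot"])
# rows: go to (.4800,.0493), turn -180+7.1 over 25 rows, shift in tool axes before the turn of each row
y=st["ee_rot"][2]; y=-0.267+np.radians(7.1); p=st["tcp_pos"][:2].copy(); g=np.array([.4800,.0493]); left=180-7.1; n=25
for i in range(n):
    t=np.round(left/(n-i),1); 
    d=(g-p)/max(6-i,1); X=np.array([np.cos(y),np.sin(y)]);Y=np.array([np.sin(y),-np.cos(y)])
    s=np.round([d@X,d@Y],4); print(i,s.tolist(),-t) if i<8 or i>22 else 0
    p=p+s[0]*X+s[1]*Y; y+=np.radians(t); left-=t
print(p,y)
```

```text
[0.60555794 0.01387868 0.3037181 ] [ 3.1411851  -0.01030034 -0.14475739]
0 [-0.0216, -0.0029] -6.9
1 [-0.021, -0.0054] -6.9
2 [-0.0203, -0.0079] -6.9
3 [-0.0191, -0.0103] -6.9
4 [-0.0178, -0.0125] -6.9
5 [-0.0161, -0.0146] -6.9
6 [-0.0, 0.0] -6.9
7 [-0.0, 0.0] -6.9
23 [0.0, -0.0] -6.9
24 [0.0, -0.0] -7.0
[0.48002481 0.04933671] 2.8745926535897937
```

Emit:
{"api": "play_rows", "payload": {"steps": [{"travel": [-0.0216,-0.0029,0],"yaw": -6.9},{"travel": [-0.021,-0.0054,0],"yaw": -6.9},{"travel": [-0.0203,-0.0079,0],"yaw": -6.9},{"travel": [-0.0191,-0.0103,0],"yaw": -6.9},{"travel": [-0.0178,-0.0125,0],"yaw": -6.9},{"travel": [-0.0161,-0.0146,0],"yaw": -6.9},{"travel": [0,0,0],"yaw": -6.9},{"travel": [0,0,0],"yaw": -6.9}]}}

```text
clock: 17.62
tcp_pos: [0.4768, 0.0507, 0.2993]
ee_rot: [3.14, -0.001, 0.827]
wrist_force: [-0.1, 0.3, -0.0]
width: 0.0683
grip_force: 0.0
```

Emit:
{"api": "play_rows", "payload": {"steps": [{"travel": [0,0,0],"yaw": -6.9},{"travel": [0,0,0],"yaw": -6.9},{"travel": [0,0,0],"yaw": -6.9},{"travel": [0,0,0],"yaw": -6.9},{"travel": [0,0,0],"yaw": -6.9},{"travel": [0,0,0],"yaw": -6.9},{"travel": [0,0,0],"yaw": -6.9},{"travel": [0,0,0],"yaw": -6.9}]}}

```text
clock: 18.28
tcp_pos: [0.4775, 0.0504, 0.2988]
ee_rot: [3.141, 0.0, 1.79]
wrist_force: [0.0, 0.1, 0.1]
width: 0.0685
grip_force: 0.0
```

Emit:
{"api": "play_rows", "payload": {"steps": [{"travel": [0,0,0],"yaw": -6.9},{"travel": [0,0,0],"yaw": -6.9},{"travel": [0,0,0],"yaw": -6.9},{"travel": [0,0,0],"yaw": -6.9},{"travel": [0,0,0],"yaw": -6.9},{"travel": [0,0,0],"yaw": -6.9},{"travel": [0,0,0],"yaw": -6.9},{"travel": [0,0,0],"yaw": -6.9}]}}

```text
clock: 18.95
tcp_pos: [0.4775, 0.0504, 0.2988]
ee_rot: [3.141, 0.001, 2.753]
wrist_force: [-0.4, -0.2, 0.6]
width: 0.0684
grip_force: 0.0
```

Emit:
{"api": "play_rows", "payload": {"steps": [{"travel": [0,0,0.03],"yaw": -7.0},{"travel": [0,0,0.03],"yaw": 0},{"travel": [0,0,0],"yaw": 0},{"travel": [0,0,0],"yaw": 0},{"travel": [0,0,0],"yaw": 0}]}}

```text
clock: 19.37
tcp_pos: [0.4782, 0.0503, 0.24]
ee_rot: [3.141, 0.003, 2.869]
wrist_force: [0.0, 0.2, 0.2]
width: 0.0685
grip_force: 0.0
```

```bash
python3 wl.py w4
```

```text
19.3667 [0.4782 0.0503 0.24  ] [3.141e+00 3.000e-03 2.869e+00]
pin 0.63 [310. 199. 330. 294.] [ 0.464  0.022 -0.001] [0.574 0.062 0.03 ]
   1213 [0.0164 0.0275 0.0292] ((520.0647583007812, 38.56910705566406), (19.67452621459961, 111.84017181396484), 75.21287536621094)
pin 0.53 [255. 379. 303. 428.] [ 0.466 -0.103  0.001] [0.735 0.046 0.302]
   1427 [0.0092 0.0294 0.0507] ((707.6530151367188, -67.06437683105469), (61.94742202758789, 32.226707458496094), 65.30504608154297)
mast 0.78 [304. 348. 334. 424.] [ 0.599 -0.051 -0.001] [0.767 0.027 0.175]
mast 0.67 [ 20. 139. 214. 346.] [ 0.359 -0.196 -0.001] [ 0.5   -0.054  0.227]
```

View pics/w4.png

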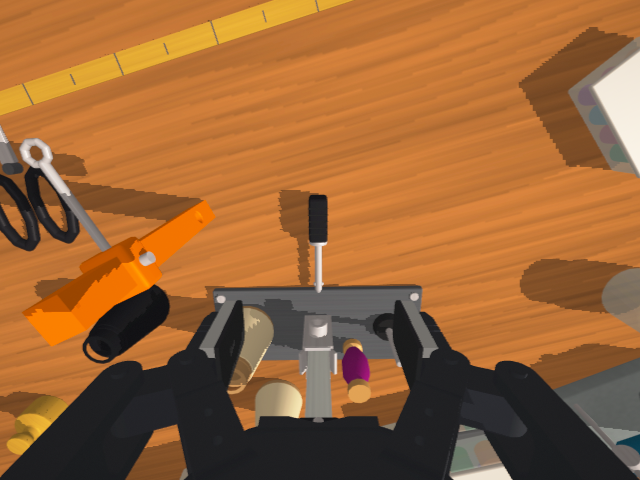

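Emit:
{"api": "play_rows", "payload": {"steps": [{"travel": [0,-0.0006,0.035],"yaw": -0.4},{"travel": [0,0,0.036],"yaw": 0},{"travel": [0,0,0.036],"yaw": 0},{"travel": [0,0,0.036],"yaw": 0},{"travel": [0,0,0.036],"yaw": 0},{"travel": [0,0,0.025],"yaw": 0},{"travel": [0,0,0.012],"yaw": 0},{"travel": [0,0,0.006],"yaw": 0}]}}

```text
clock: 20.18
tcp_pos: [0.4771, 0.0498, 0.0149]
ee_rot: [-3.141, -0.002, 2.876]
wrist_force: [-0.4, 0.7, -0.6]
width: 0.0684
grip_force: 0.0
```

Emit:
{"api": "play_rows", "payload": {"steps": [{"travel": [0,0,0],"yaw": 0},{"travel": [0,0,0],"yaw": 0},{"travel": [0,0,0],"yaw": 0}]}}

```text
clock: 20.43
tcp_pos: [0.4782, 0.0497, 0.0173]
ee_rot: [3.141, 0.003, 2.876]
wrist_force: [0.4, -0.6, 0.1]
width: 0.0684
grip_force: 0.0
```

Emit:
{"api": "play_rows", "payload": {"steps": [{"travel": [0,0,0],"yaw": 0},{"travel": [0,0,0],"yaw": 0},{"travel": [0,0,0],"yaw": 0},{"travel": [0,0,0],"yaw": 0},{"travel": [0,0,0],"yaw": 0},{"travel": [0,0,0],"yaw": 0}], "fingers": 0}}

```text
clock: 20.93
tcp_pos: [0.4775, 0.0498, 0.0165]
ee_rot: [3.141, 0.001, 2.876]
wrist_force: [-0.4, 1.6, 6.6]
width: 0.0187
grip_force: 59.3
```

Emit:
{"api": "play_rows", "payload": {"steps": [{"travel": [0,0,-0.006],"yaw": 0},{"travel": [0,0,-0.01],"yaw": 0},{"travel": [0,0,-0.01],"yaw": 0},{"travel": [0,0,-0.008],"yaw": 0},{"travel": [0,0,0],"yaw": 0},{"travel": [0,0,0],"yaw": 0},{"travel": [0,0,0],"yaw": 0}]}}

```text
clock: 21.52
tcp_pos: [0.4771, 0.0498, 0.0499]
ee_rot: [-3.142, -0.0, 2.876]
wrist_force: [-0.7, -0.8, -0.9]
width: 0.0188
grip_force: 58.6
```

```bash
cat > pinax.py <<'E'
from h import *
import sys
a=np.radians(-15); X=np.array([np.cos(a),np.sin(a)]); Y=np.array([-np.sin(a),np.cos(a)]); c=np.array([.6222,.0100])
st=monitor.read_state(); q=st["tcp_pos"][:2]-c; print("tcp stand",(q@X).round(4),(q@Y).round(4),st["tcp_pos"][2].round(4))
for n in ("wrist","scene","top"):
    K,T=cam(n); p,d=eyes.grab_frame(n); save(f"pics/{sys.argv[1]}{n}.png",p); W=cloud(d,K,T)
    x=(W[...,:2]-c)@X; y=(W[...,:2]-c)@Y; z=W[...,2]
    for lo,hi in ((-.17,-.155),(-.135,-.12),(-.12,-.105),(-.105,-.09),(-.09,-.075),(-.075,-.06),(-.06,-.05),(-.044,-.032)):
        m=(d>0)&(x>lo)&(x<hi)&(abs(y)<.012)&(z>.025)&(z<.075)
        if m.sum()>6: print(n,lo,m.sum(),"y",np.percentile(y[m],[5,50,95]).round(4),"z",np.percentile(z[m],[50,90]).round(4),"xmax",x[m].max().round(4))
E
python3 pinax.py a1
```

```text
tcp stand -0.1505 0.0009 0.0499
wrist -0.17 2474 y [-0.0108  0.0001  0.0107] z [0.0585 0.0658] xmax -0.155
wrist -0.135 1279 y [-0.0083  0.0004  0.0096] z [0.0615 0.0622] xmax -0.12
wrist -0.12 376 y [-0.0077  0.0006  0.0089] z [0.0611 0.0619] xmax -0.1087
wrist -0.105 232 y [-0.0031  0.0006  0.0043] z [0.0509 0.0518] xmax -0.0921
scene -0.135 84 y [-0.0058  0.0092  0.0119] z [0.0602 0.0628] xmax -0.1201
scene -0.12 74 y [-0.0053  0.0056  0.0114] z [0.0539 0.0618] xmax -0.1052
scene -0.105 28 y [0.0001 0.0035 0.0065] z [0.0504 0.0535] xmax -0.09
scene -0.09 26 y [-0.0004  0.0024  0.0058] z [0.0495 0.0519] xmax -0.075
scene -0.075 27 y [-0.002   0.0034  0.006 ] z [0.0501 0.0528] xmax -0.0611
scene -0.06 19 y [-0.0005  0.0026  0.006 ] z [0.0505 0.052 ] xmax -0.0505
top -0.075 14 y [-0.0005  0.0031  0.0069] z [0.0477 0.0512] xmax -0.0602
top -0.06 13 y [-0.0008  0.0031  0.0069] z [0.0487 0.0513] xmax -0.0501
```

Emit:
{"api": "play_rows", "payload": {"steps": [{"travel": [-0.008,-0.0004,-0.0003],"yaw": 0},{"travel": [-0.008,0,0],"yaw": 0},{"travel": [-0.004,0,0],"yaw": 0},{"travel": [-0.004,0,0],"yaw": 0},{"travel": [-0.004,0,0],"yaw": 0},{"travel": [0,0,0],"yaw": 0}]}}

```text
clock: 22.17
tcp_pos: [0.5048, 0.0418, 0.0502]
ee_rot: [-3.142, 0.0, 2.876]
wrist_force: [-0.6, 0.2, -1.1]
width: 0.0191
grip_force: 58.6
```

Emit:
{"api": "play_rows", "payload": {"steps": [{"travel": [-0.004,0,0],"yaw": 0},{"travel": [-0.004,0,0],"yaw": 0},{"travel": [0,0,0],"yaw": 0}]}}

```text
clock: 22.42
tcp_pos: [0.5125, 0.0396, 0.0503]
ee_rot: [-3.141, 0.001, 2.876]
wrist_force: [-0.4, -2.9, -1.2]
width: 0.0187
grip_force: 58.6
```

```bash
python3 -c "
from h import *
s=monitor.read_state();print(s['wrist_force'],s['wrist_torque'])"; python3 pinax.py a2
```

```text
[-0.36701187 -2.92401328 -1.21211473] [-0.4093268   0.0997893  -0.24304726]
tcp stand -0.1136 0.0002 0.0503
wrist -0.135 2246 y [-0.0109 -0.0002  0.0108] z [0.0575 0.0656] xmax -0.12
wrist -0.12 1589 y [-0.0094 -0.0002  0.0093] z [0.062  0.0635] xmax -0.105
wrist -0.105 1315 y [-0.009  -0.0003  0.0088] z [0.0619 0.0627] xmax -0.09
wrist -0.09 893 y [-0.0091 -0.0003  0.0086] z [0.0618 0.0625] xmax -0.075
wrist -0.075 222 y [-0.0039 -0.0004  0.0033] z [0.0518 0.0576] xmax -0.06
wrist -0.06 67 y [-0.0039 -0.0004  0.0031] z [0.0513 0.0522] xmax -0.0561
scene -0.12 13 y [-0.0101 -0.008  -0.0029] z [0.0656 0.072 ] xmax -0.1058
scene -0.105 109 y [-0.009   0.0084  0.0116] z [0.0611 0.0642] xmax -0.0903
scene -0.09 101 y [-0.0074  0.0083  0.0112] z [0.058 0.063] xmax -0.0759
scene -0.075 39 y [-0.0025  0.003   0.0092] z [0.0516 0.0568] xmax -0.0607
scene -0.06 19 y [-0.0014  0.0025  0.0048] z [0.0511 0.0532] xmax -0.05
scene -0.044 20 y [-0.002   0.0025  0.0059] z [0.0515 0.0541] xmax -0.0329
```

Emit:
{"api": "play_rows", "payload": {"steps": [{"travel": [-0.003,-0.0005,0],"yaw": 0},{"travel": [-0.003,0,0],"yaw": 0},{"travel": [-0.003,0,0],"yaw": 0},{"travel": [0,0,0],"yaw": 0}]}}

```text
clock: 22.9
tcp_pos: [0.5211, 0.0371, 0.0504]
ee_rot: [3.141, 0.001, 2.876]
wrist_force: [-0.0, 0.5, -0.7]
width: 0.0186
grip_force: 58.8
```

Emit:
{"api": "play_rows", "payload": {"steps": [{"travel": [-0.003,0,0],"yaw": 0},{"travel": [-0.003,0,0],"yaw": 0},{"travel": [-0.003,0,0],"yaw": 0},{"travel": [0,0,0],"yaw": 0}]}}

```text
clock: 23.23
tcp_pos: [0.5299, 0.0347, 0.0504]
ee_rot: [3.141, 0.001, 2.876]
wrist_force: [-0.0, 0.3, -0.7]
width: 0.0189
grip_force: 58.7
```

Emit:
{"api": "play_rows", "payload": {"steps": [{"travel": [-0.004,0,0],"yaw": 0},{"travel": [-0.004,0,0],"yaw": 0},{"travel": [-0.004,0,0],"yaw": 0},{"travel": [0,0,0],"yaw": 0}]}}

```text
clock: 23.57
tcp_pos: [0.5416, 0.0314, 0.0504]
ee_rot: [3.141, 0.001, 2.876]
wrist_force: [0.3, 1.0, -1.1]
width: 0.0188
grip_force: 58.7
```

Emit:
{"api": "play_rows", "payload": {"steps": [{"travel": [-0.003,0,0],"yaw": 0},{"travel": [-0.003,0,0],"yaw": 0},{"travel": [-0.003,0,0],"yaw": 0},{"travel": [0,0,0],"yaw": 0}]}}

```text
clock: 23.9
tcp_pos: [0.5502, 0.029, 0.0504]
ee_rot: [3.141, 0.001, 2.876]
wrist_force: [2.4, 0.3, -1.6]
width: 0.0188
grip_force: 58.7
```

Emit:
{"api": "play_rows", "payload": {"steps": [{"travel": [-0.0015,0,0],"yaw": 0},{"travel": [-0.0015,0,0],"yaw": 0},{"travel": [0,0,0],"yaw": 0}]}}

```text
clock: 24.15
tcp_pos: [0.5525, 0.0284, 0.0503]
ee_rot: [3.142, 0.0, 2.876]
wrist_force: [-0.1, -0.2, 0.1]
width: 0.0189
grip_force: 58.8
```

Emit:
{"api": "play_rows", "payload": {"steps": [{"travel": [-0.0015,0,0],"yaw": 0},{"travel": [-0.001,0,0],"yaw": 0},{"travel": [0,0,0],"yaw": 0}]}}

```text
clock: 24.4
tcp_pos: [0.5536, 0.0281, 0.05]
ee_rot: [-3.141, -0.003, 2.876]
wrist_force: [-4.2, 1.4, 1.6]
width: 0.0187
grip_force: 59.2
```

Emit:
{"api": "play_rows", "payload": {"steps": [{"travel": [-0.0015,0,0],"yaw": 0},{"travel": [-0.0015,0,0],"yaw": 0},{"travel": [0,0,0],"yaw": 0}]}}

```text
clock: 24.65
tcp_pos: [0.5538, 0.0281, 0.0496]
ee_rot: [-3.14, -0.011, 2.877]
wrist_force: [-21.2, 3.6, 9.8]
width: 0.0187
grip_force: 60.5
```

Emit:
{"api": "play_rows", "payload": {"steps": [{"travel": [-0.0015,0,0],"yaw": 0},{"travel": [-0.001,0,0],"yaw": 0},{"travel": [0,0,0],"yaw": 0}]}}

```text
clock: 24.9
tcp_pos: [0.5541, 0.0281, 0.0493]
ee_rot: [-3.14, -0.017, 2.877]
wrist_force: [-30.2, 5.4, 16.6]
width: 0.0187
grip_force: 61.3
```

Emit:
{"api": "play_rows", "payload": {"steps": [{"travel": [0.002,0,0],"yaw": 0},{"travel": [0.0025,0,0],"yaw": 0},{"travel": [0,0,0],"yaw": 0},{"travel": [0,0,0],"yaw": 0}]}}

```text
clock: 25.23
tcp_pos: [0.554, 0.0281, 0.0497]
ee_rot: [-3.141, -0.005, 2.877]
wrist_force: [-8.4, 2.5, 2.2]
width: 0.0186
grip_force: 59.1
```

Emit:
{"api": "play_rows", "payload": {"steps": [{"travel": [0.001,0,0],"yaw": 0},{"travel": [0.001,0,0],"yaw": 0},{"travel": [0,0,0],"yaw": 0}]}}

```text
clock: 25.48
tcp_pos: [0.5538, 0.028, 0.0504]
ee_rot: [3.142, 0.0, 2.876]
wrist_force: [-1.4, 1.0, -1.6]
width: 0.0188
grip_force: 58.8
```

Emit:
{"api": "play_rows", "payload": {"steps": [{"travel": [0,0,0],"yaw": 0},{"travel": [0,0,0],"yaw": 0},{"travel": [0,0,0],"yaw": 0},{"travel": [0,0,-0.01],"yaw": 0},{"travel": [0.005,0,-0.03],"yaw": 0},{"travel": [0.01,0,-0.036],"yaw": 0},{"travel": [0.01,0,-0.036],"yaw": 0},{"travel": [0.02,0,-0.036],"yaw": 0}], "fingers": 0.7}}

```text
clock: 26.15
tcp_pos: [0.5105, 0.0396, 0.2007]
ee_rot: [3.141, 0.002, 2.876]
wrist_force: [1.1, -0.7, 0.2]
width: 0.0598
grip_force: 0.0
```

Emit:
{"api": "play_rows", "payload": {"steps": [{"travel": [0.02,0,-0.036],"yaw": 0},{"travel": [0.02,0,-0.036],"yaw": 0},{"travel": [0.01,0,-0.02],"yaw": 0},{"travel": [0,0,0],"yaw": 0}]}}

```text
clock: 26.48
tcp_pos: [0.4619, 0.0535, 0.296]
ee_rot: [3.14, 0.01, 2.877]
wrist_force: [0.2, -1.0, 0.6]
width: 0.0597
grip_force: 0.0
```

```bash
python3 pinax.py a3
python3 - <<'E'
import cv2,numpy as np
from h import *
a=cv2.resize(cv2.imread("pics/a3scene.png")[210:390,230:390],(480,540),interpolation=2); b=cv2.resize(cv2.imread("pics/a3top.png")[170:300,260:420],(320,260),interpolation=2)
cv2.imwrite("pics/c3.png",np.hstack([a,cv2.copyMakeBorder(b,0,280,0,0,0)]))
for n in ("scene","top"):
    K,T=cam(n); p,d=eyes.grab_frame(n); W=cloud(d,K,T)
    for t in ("cone_top","spare_cone","mast"):
        for r in regions_of(n,t)[:2]:
            w=W[r["region"]&(d>0)]; print(n,t,round(r["p"],2),np.round(r["box"]),np.median(w,0).round(3),w[:,2].max().round(3))
E
```

```text
tcp stand -0.1661 0.0005 0.296
wrist -0.09 218 y [-0.0084  0.0002  0.0086] z [0.0552 0.058 ] xmax -0.075
wrist -0.075 192 y [-0.0095 -0.001   0.008 ] z [0.0581 0.0591] xmax -0.06
wrist -0.06 117 y [-0.0095  0.0002  0.0087] z [0.0589 0.0597] xmax -0.05
wrist -0.044 98 y [-0.0085 -0.0005  0.0078] z [0.0595 0.0604] xmax -0.0323
scene -0.09 59 y [-0.007   0.0079  0.0112] z [0.056  0.0582] xmax -0.0753
scene -0.075 108 y [-0.0079  0.0084  0.011 ] z [0.0558 0.0594] xmax -0.06
scene -0.06 71 y [-0.0061  0.0083  0.0111] z [0.0554 0.0593] xmax -0.0501
scene -0.044 77 y [-0.0054  0.0083  0.011 ] z [0.0552 0.0608] xmax -0.0322
top -0.044 29 y [-0.0067  0.0016  0.0098] z [0.0576 0.0616] xmax -0.0322
scene cone_top 0.82 [262. 218. 281. 253.] [ 0.556 -0.179  0.066] 0.177
scene cone_top 0.64 [263. 253. 274. 299.] [ 0.619 -0.061  0.058] 0.181
scene spare_cone 0.69 [210. 276. 241. 322.] [ 0.726 -0.056  0.049] 0.096
scene spare_cone 0.53 [266. 231. 292. 294.] [0.626 0.02  0.177] 0.238
scene mast 0.85 [265. 228. 291. 300.] [0.626 0.02  0.176] 0.238
scene mast 0.71 [349. 447. 386. 480.] [0.684 0.384 0.085] 0.09
top cone_top 0.7 [385. 249. 406. 268.] [ 0.53  -0.179  0.059] 0.101
top cone_top 0.65 [276. 204. 369. 258.] [0.621 0.035 0.011] 0.183
top spare_cone 0.73 [340. 184. 363. 208.] [ 0.711 -0.07   0.049] 0.1
top mast 0.57 [312. 209. 358. 228.] [0.615 0.008 0.183] 0.242
top mast 0.53 [346. 278. 366. 317.] [ 0.441 -0.08   0.172] 0.23
```

View pics/c3.png

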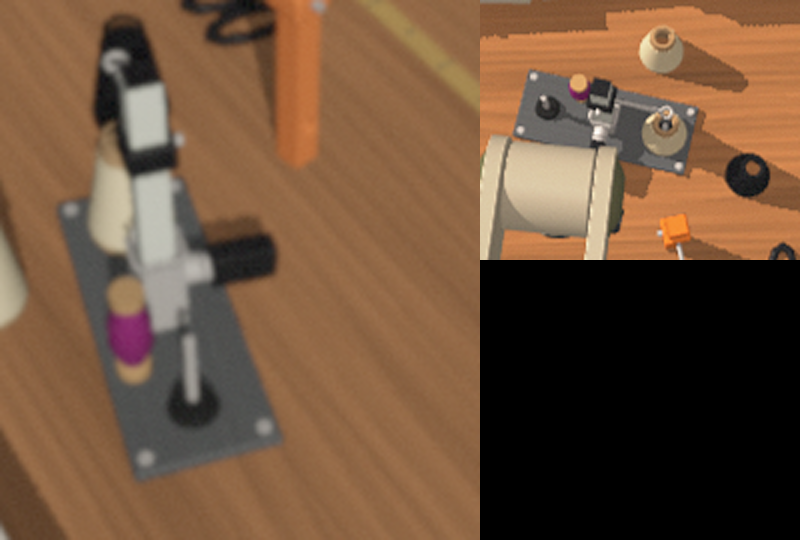

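Run:
```python
from h import *
a=np.radians(-15); X=np.array([np.cos(a),np.sin(a)]); Y=np.array([-np.sin(a),np.cos(a)]); c=np.array([.6222,.0100])
def f(W,d,t):
    x=(W[...,:2]-c)@X; y=(W[...,:2]-c)@Y; m=(d>0)&(W[...,2]>.05)&(W[...,2]<.07)&(abs(y)<.012)&(x<-.02)&(x>-.12)
    print(t,m.sum(),"x",np.percentile(x[m],[1,5,95,99]).round(4))
for n in ("w1","scene1"):
    z=np.load(n+".npz"); f(cloud(z["d"],z["K"],z["T"]),z["d"],n)
for n in ("wrist","scene"):
    K,T=cam(n); p,d=eyes.grab_frame(n); f(cloud(d,K,T),d,n)
```

```text
w1 915 x [-0.0832 -0.0814 -0.0234 -0.0204]
scene1 269 x [-0.0836 -0.0807 -0.0238 -0.0209]
wrist 804 x [-0.0835 -0.0821 -0.0237 -0.0211]
scene 272 x [-0.0829 -0.0808 -0.0247 -0.0212]
```

The picture shows the guide eye over the cone and the mast home. The pin's handle end is at x = -83 mm, the same as before I pulled it, so its collar is against the bushing.

```bash
python3 -c "
from station import job
print(job.finish_job())"
```

```text
the job is handed in; nothing more can be done
None
```

The job is handed in: the mast is turned half round and fully home with its eye over the cone, and the pin is back in its bushing. A 30 N push against the 12 N spring balls left its collar against the bushing face. In the last pictures the cones stood where they began and the bobbin looked unmoved; I did not re-measure the other things on the counter.

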